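Find the loose hold-down bolt of the die press and hold its cap open

TASK

The loading tray of the leather die press stands out over its front foot: push it fully home under the press head, with the cutting die still lying flat on it. Then tap down on the three capped hold-down bolts of the front foot to find the loose one, which gives under the tap, lift that bolt's hinged cap at least halfway to upright and finish while holding it open with the gripper, ready for the spanner. Leave the caps of the tight bolts shut, and the spanner, awl, burnisher and glue jar where they are.

Things in the scene. Friction and masses are not known exactly. Their poses are not given: they have to be found in the camera images.
- press: fixed die press, grey-green frame, base plate 18 mm thick. Origin on the bench under the middle front bolt; -x points out of its front, +y along its width. Base plate and the two tray rails begin 24 mm in front of the origin; rails: inner faces at y = +-151 mm, tops 86 mm high. Platen: underside 125 mm up, begins 150 mm behind the origin; head and side frames, 300 mm high, 200 mm behind it
- tray (a joint): how far the loading tray stands out, m: 0 = fully home at its stop, most 0.175. It slides level along press x with 2 N of friction plus 8 N per m/s and stays where left. Tray 260 x 296 mm, underside 60 mm, front lip top 98 mm above the bench; at home the lip is 90 mm behind the press's origin
- tray_handle (a point): middle of the round bar handle on the tray's front: bar along the press's width, 100 mm long, 10 to 12 mm thick, 35 mm in front of the lip, 80 mm above the bench. The shut caps below reach up to 50 mm
- mount_a: washer under bolt A, on the base plate: origin on the bolt's axis, 18 mm above the bench, axes like the press's. Centre of the shut cap's flat top (bare aluminium, 38 mm across), the place to tap: 27 mm above it. Hinge pin of the cap, along y: 21 mm behind (+x), 14.5 mm above it. The bolts stand in a row along press y, 85 mm apart, A at -y, B in the middle, C at +y
- bolt_a (a joint): how far bolt A, with its collar and cap, has gone down, m; 0 at first. A tight bolt stays under 0.001. The loose one, its nut fallen, is held up by friction alone: a push of 5 N sinks it 0.005 and it stays down (10 N would pull it up again). All three look alike and stand equally high at first; which one is loose changes
- cap_a (a joint): angle of the hinged cap over bolt A, rad: 0 = shut over the bolt head, growing as its front is lifted, stop at 1.75. A light spring (0.03 to 0.06 N m) always pulls it shut
- lug_a (a point): grip point of the lifting lug of cap A: aluminium, 10 mm wide along the row of bolts, 16 mm high, it juts 35 mm forward from the cap, over the base plate's edge. The point: mid-height of the lug, 38 mm in front of the bolt's axis, 59 mm in front of the hinge pin, 41.5 mm above the bench when shut. 25 mm and more free on both sides
- mount_b: washer under bolt B, on the base plate: origin on the bolt's axis, 18 mm above the bench, axes like the press's. Centre of the shut cap's flat top (bare aluminium, 38 mm across), the place to tap: 27 mm above it. Hinge pin of the cap, along y: 21 mm behind (+x), 14.5 mm above it. The bolts stand in a row along press y, 85 mm apart, A at -y, B in the middle, C at +y
- bolt_b (a joint): how far bolt B, with its collar and cap, has gone down, m; 0 at first. A tight bolt stays under 0.001. The loose one, its nut fallen, is held up by friction alone: a push of 5 N sinks it 0.005 and it stays down (10 N would pull it up again). All three look alike and stand equally high at first; which one is loose changes
- cap_b (a joint): angle of the hinged cap over bolt B, rad: 0 = shut over the bolt head, growing as its front is lifted, stop at 1.75. A light spring (0.03 to 0.06 N m) always pulls it shut
- lug_b (a point): grip point of the lifting lug of cap B: aluminium, 10 mm wide along the row of bolts, 16 mm high, it juts 35 mm forward from the cap, over the base plate's edge. The point: mid-height of the lug, 38 mm in front of the bolt's axis, 59 mm in front of the hinge pin, 41.5 mm above the bench when shut. 25 mm and more free on both sides
- mount_c: washer under bolt C, on the base plate: origin on the bolt's axis, 18 mm above the bench, axes like the press's. Centre of the shut cap's flat top (bare aluminium, 38 mm across), the place to tap: 27 mm above it. Hinge pin of the cap, along y: 21 mm behind (+x), 14.5 mm above it. The bolts stand in a row along press y, 85 mm apart, A at -y, B in the middle, C at +y
- bolt_c (a joint): how far bolt C, with its collar and cap, has gone down, m; 0 at first. A tight bolt stays under 0.001. The loose one, its nut fallen, is held up by friction alone: a push of 5 N sinks it 0.005 and it stays down (10 N would pull it up again). All three look alike and stand equally high at first; which one is loose changes
- cap_c (a joint): angle of the hinged cap over bolt C, rad: 0 = shut over the bolt head, growing as its front is lifted, stop at 1.75. A light spring (0.03 to 0.06 N m) always pulls it shut
- lug_c (a point): grip point of the lifting lug of cap C: aluminium, 10 mm wide along the row of bolts, 16 mm high, it juts 35 mm forward from the cap, over the base plate's edge. The point: mid-height of the lug, 38 mm in front of the bolt's axis, 59 mm in front of the hinge pin, 41.5 mm above the bench when shut. 25 mm and more free on both sides
- die: steel cutting die, an open frame 96 x 56 x 20 mm, lying loose on the piece of leather on the tray (95 mm above the bench); it rides along with the tray under the platen. Origin: centre of its underside, z up
- spanner: open-and-ring spanner, 190 mm long, 8 mm thick, lying on the bench in front of the press. A bystander; origin at the centre of its underside
- awl: awl with a pear-shaped wooden handle, 130 mm long, 30 mm thick, lying on the bench in front of the press. A bystander; origin at the centre of its underside
- glue_jar: glass glue jar, 68 mm across, 85 mm high. A bystander; origin at the centre of its underside
- burnisher: turned wooden edge burnisher lying down, 130 mm long, 32 mm thick. A bystander; origin at the centre of its underside
There are look-alikes about, which are no part of the job. Of the things like the die, leave any that is green, orange or purple; of the rest the smaller one is meant.

How it is judged:
By the outcome, as a careful person would: the job done as asked, in the order asked, and still so for the second after the job is handed in, while the arm keeps its last pose, push and grip.
It also fails if it takes over 54 s, if anything falls off the work surface, if the arm or the gripper's body presses on something with over 40 N, if the wrist force passes 120 N, or if a joint passes its speed limit or range.

ROBOT

A 6-joint arm with a two-finger parallel gripper is mounted at the origin on the work surface. World frame = base frame: x ahead of the robot, y to its left, z up, the work surface at z = 0. Lengths are in m, angles in degrees, forces in N, time in s.
With the tool pointing down it reaches from about 0.35 to 0.875 m from the base axis. Payload 4.2 kg.
Tool frame: the origin (TCP) lies midway between the tips of the shut fingers; the grasp point (between the pads) lies 19 mm behind it; z points along the fingers, y is the line along which they close (so a half turn about z gives the same grasp; the last joint's range is limited). The gripper opens to 87 mm and grips with 3 to 60 N. Pads are 19 mm wide; open, the fingers measure 117 mm over their backs; the gripper's body (75 mm by 190 mm) begins 51 mm behind the grasp point.
Start: joints at [86.494, 22.042, 0.453, 0, -68.411, -14.817], TCP at [0.196, 0.593, 0.223] pointing down, gripper open.
Joint ranges: [-179.83, 179.83], [-69.29, 118.12], [-61.27, 80.66], [-181.25, 117.63], [-171.15, -9.14], [-177.46, 177.46]. Speed limits (degrees/s): [159.86, 159.86, 180, 180, 180, 180].

INTERFACE

Orientations are given as a 3x3 rotation matrix whose columns are the frame's x, y, z axes.
In Python, from station import r, cams gives the robot as it stands.
- The arm moves only by the tool play_rows, never from a script. Its argument "commands" is text: rows parted by semicolons, each of 6 numbers parted by spaces: the shift along the world's x, y, z normalised to -1 to 1, where 1 is 30 mm, then the turn, a rotation vector about the world's x, y, z normalised to -1 to 1, where 1 is 0.15 rad. A call has 1 to 20 rows; each row shifts and turns the commanded pose from where the row before left it; what a row does not reach is not made up. A row lasts 1/10 s, in which the tool goes at most 50 mm and 8.59 degrees, less where a joint would pass 70% of its speed; a pose out of reach is approached as far as the arm can. A call with a number of a shift or a turn outside -1 to 1 is refused whole. A call with a gripper value outside its range is refused whole. "grip" is the finger opening in mm, from 0 to 87, set as the call begins (left out, the last holds). The fingers move at their own pace and stop on an object; the grip force is fixed at half the most. Time passes only in rows, so rows that do not move let the fingers close. It gives the time, the measured TCP pose, the force, the opening and the grip force at its end, in the units of the state.
- r.sense(): the state, without advancing time (a new reading comes with each control period).
- cams.capture(name): name is "scene" or "top" or "wrist"; returns (picture, depth): 480x640x3 uint8, blue, green, red; 480x640 float32, m along the optical axis (not along the pixel's ray), 0 where there is no reading.
- cams.camera_info(name): a dict with "mtx" (3x3 intrinsics, pixels), "k1" (the pictures are not rectified: a ray, as slopes to the right and down, at radius r is drawn at 1 + k1 r^2 times it, then the intrinsics apply), "R" (3x3) and "t" (3): a world point X has camera coordinates R X + t. Camera axes: x right, y down, z forward; pixel columns grow to the right and rows downward; lengths in m; the calibration is good to about 2 mm. A picture is of the moment at which its call begins: read the wrist's pose just before it. camera_info takes no time and is no camera call; for the wrist camera it gives the pose at the moment of the call.
- r.finish_job(): hands the job in; it is judged then, once.
The state is a dict: "time_s": time; "joints": joint angles; "joint_velocities": joint speeds; "effort": joint torques, N m; "tcp_pos": TCP position; "ee_rot": TCP orientation; "wrist_force": force on the tool from outside, world axes, zero at the start; "moment": the same for the moment, N m; "gripper_width": opening from 0.0 (shut) to 1.0 (fully open); "gripper_force": force on a finger pad.
Only numpy, scipy, OpenCV 4.12 (cv2) and the standard library are available. Lean on these libraries where they do the work, as an engineer would, in place of code of your own. Each camera call takes 0.05 s, during which the arm holds its last target. There are 200 camera calls.

## Working session

There is one attempt and no reset: what is moved stays moved. The work goes in short steps, Python scripts to look and compute and a tool call to move; the robot and the scene stay as the last step left them, time stands still between calls to the robot, and variables do not carry over. Pictures are saved under pics/ and viewed, at most 10 in all, crops included, and the job is handed in when it is done.

Besides the shell and the picture viewer there is one more tool, called after "Call:" as a command line: name --argument value ..., lists and objects as JSON in quotes. play_rows: Moves the arm, as the interface text tells. Scaled input: -1 to 1 covers 30 mm each way for a shift and 0.15 rad each way for a turn. Its arguments: {"type":"object","properties":{"commands":{"type":"string"},"grip":{"type":"number"}},"required":["commands"]}

```bash
mkdir -p pics; ls
python3 - <<'E'
from station import r,cams
import cv2,numpy as np
for n in("scene","top"):
    p,d=cams.capture(n); cv2.imwrite(f"pics/{n}0.png",p); np.save(f"pics/{n}0.npy",d)
    i=cams.camera_info(n); print(n,i)
s=r.sense(); print(s)
E
```

```text
pics
scene {'mtx': array([[472.23168339,   0.        , 322.34330735],
       [  0.        , 472.23168339, 244.94213968],
       [  0.        ,   0.        ,   1.        ]]), 'k1': 0.013755193636165453, 'R': array([[-0.34951641,  0.93692968,  0.00102334],
       [ 0.69217085,  0.2589463 , -0.67368118],
       [-0.63145689, -0.2347543 , -0.73902139]]), 't': array([ 0.13811886, -0.26314174,  1.54460569])}
top {'mtx': array([[490.02459555,   0.        , 322.29962648],
       [  0.        , 490.02459555, 239.85988338],
       [  0.        ,   0.        ,   1.        ]]), 'k1': -0.10605891120933428, 'R': array([[ 0.0098021 , -0.99992181, -0.00776443],
       [-0.98996342, -0.00860913, -0.14106135],
       [ 0.14098347,  0.0090692 , -0.98997041]]), 't': array([0.04366158, 0.46792702, 1.28568785])}
{'time_s': 0.1, 'joints': array([ 8.64942445e+01,  2.20857398e+01,  3.87363779e-01, -2.53013590e-02,
       -6.84136110e+01, -1.48188867e+01]), 'joint_velocities': array([-0.0252998 , -0.12649408,  0.16947073,  0.02264271,  0.00855741,
        0.08182586]), 'effort': array([-3.66894346e-04, -3.91687167e+01,  1.87936699e+01,  4.23190087e+00,
        1.35012501e-02, -7.12099632e-05]), 'tcp_pos': array([0.19629003, 0.59279269, 0.22157387]), 'ee_rot': array([[ 9.49239156e-01, -3.14554837e-01, -5.29367872e-04],
       [-3.14555265e-01, -9.49237208e-01, -1.92574125e-03],
       [ 1.03255545e-04,  1.99450445e-03, -9.99998006e-01]]), 'wrist_force': array([-0.06026688,  0.39763104,  0.12802971]), 'moment': array([-0.00162317, -0.00489009,  0.02306301]), 'gripper_force': 0.0, 'gripper_width': 1.005997928894008}
```

View pics/scene0.png

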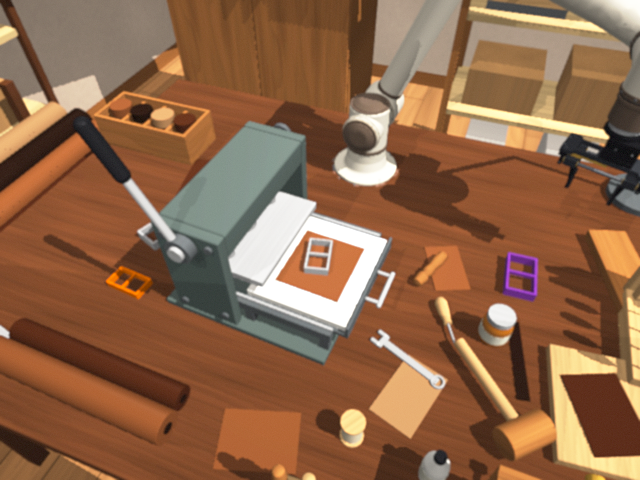

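View pics/top0.png

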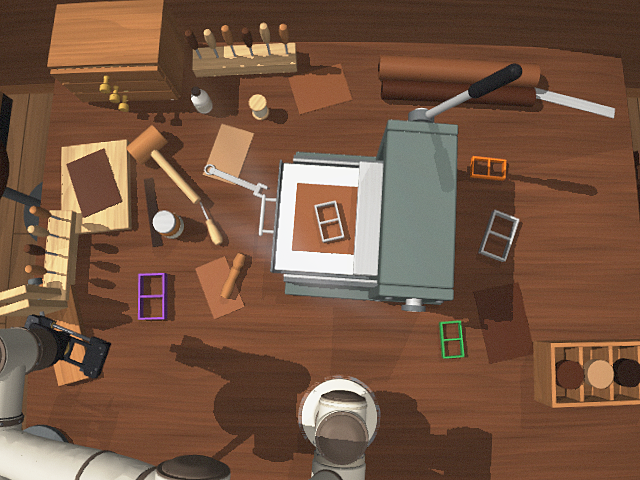

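The scene view shows the press at (270,240) with its tray out towards the lower right and the handle at (382,290). In the top view the handle bar is at (264,215) and the press front faces image left (world +y).

Candidates for the die in the top view:
- silver frame on the tray at (330,222)
- larger grey frame on the bench at (500,235)
- orange at (489,167), purple at (152,296) and green at (453,340), all excluded by colour

The silver frame on the tray fits: it is smaller and lies on the leather. Other silver bars, such as the one at the head's rear, aren't the tray handle.

```bash
cat > h.py <<'E'
import cv2,numpy as np
from station import r,cams
def cloud(d,i):
    "world point for every pixel"
    v,u=np.mgrid[:480,:640].astype(np.float32)
    n=cv2.undistortPoints(np.stack([u.ravel(),v.ravel()],1)[:,None],i["mtx"],np.array([i["k1"],0,0,0,0.]))[:,0]
    c=np.c_[n,np.ones(len(n))]*d.reshape(-1,1)
    return ((c-i["t"])@i["R"]).reshape(480,640,3)
def proj(X,i):
    rv=cv2.Rodrigues(i["R"])[0]
    return cv2.projectPoints(np.array(X,float).reshape(-1,1,3),rv,i["t"],i["mtx"],np.array([i["k1"],0,0,0,0.]))[0][:,0]
def pix(u,v,z,i):
    n=cv2.undistortPoints(np.array([[[u,v]]],float),i["mtx"],np.array([i["k1"],0,0,0,0.]))[0,0]
    o=-i["R"].T@i["t"]; dd=i["R"].T@np.array([*n,1]); return o+dd*(z-o[2])/dd[2]
E
python3 - <<'E'
from h import *
i=cams.camera_info("top"); d=np.load("pics/top0.npy"); P=cloud(d,i); p=cv2.imread("pics/top0.png")
b=d>0; x0=np.zeros((480,640),bool); x0[140:310,240:390]=1
hsv=cv2.cvtColor(p,cv2.COLOR_BGR2HSV)
w=((hsv[...,1]<40)&(hsv[...,2]>225)&x0&b&(abs(P[...,2]-.096)<.012))
print("white z",np.percentile(P[w][:,2],[5,50,95]))
m=x0&b&(P[...,2]>.085)&(P[...,2]<.11)&(P[...,1]>P[w][:,1].min()+.0)
q=P[w][:,:2].astype(np.float32); rc=cv2.minAreaRect(q*1000); print(rc); print(cv2.boxPoints(rc))
# handle
mh=x0&b&(P[...,2]>.065)&(P[...,2]<.095)&(P[...,1]>q[:,1].max()+.008)
h=P[mh]; print("handle",len(h),h.min(0),h.max(0),np.median(h,0)); f=h[h[:,1]>h[:,1].max()-.02]; print(cv2.minAreaRect((f[:,:2]*1000).astype(np.float32)))
img=p[130:310,190:400].copy(); img[w[130:310,190:400]]=(0,255,0); img[mh[130:310,190:400]]=(0,0,255)
cv2.imwrite("pics/c1.png",cv2.resize(np.hstack([p[130:310,190:400],img]),None,fx=1.9,fy=1.9))
E
```

```text
white z [0.08666164 0.09138503 0.09571226]
((516.9913940429688, 56.80448913574219), (308.0546569824219, 310.8290100097656), 86.79408264160156)
[[ 353.2062    -88.2903  ]
 [ 663.54877  -105.673294]
 [ 680.7766    201.89928 ]
 [ 370.43402   219.28227 ]]Traceback (most recent call last):
  File "<stdin>", line 11, in <module>
    return umr_minimum(a, axis, None, out, keepdims, initial, where)
ValueError: zero-size array to reduction operation minimum which has no identity
```

Run:
```python
from h import *
i=cams.camera_info("top"); d=np.load("pics/top0.npy"); P=cloud(d,i); p=cv2.imread("pics/top0.png")
b=d>0; x0=np.zeros((480,640),bool); x0[140:310,240:390]=1
hsv=cv2.cvtColor(p,cv2.COLOR_BGR2HSV)
w=((hsv[...,1]<40)&(hsv[...,2]>225)&x0&b&(abs(P[...,2]-.094)<.012))
wo=cv2.morphologyEx(w.astype(np.uint8),cv2.MORPH_OPEN,np.ones((9,9)))
n,l,st,_=cv2.connectedComponentsWithStats(wo); k=1+st[1:,4].argmax(); print(st[k])
T=(l==k)
# front edge: leftmost tray pixel per row, ray onto lip top z=.098
E=[]
for v in range(st[k][1]+8,st[k][1]+st[k][3]-8,2):
    u=np.where(T[v])[0].min()-.5; E.append(pix(u,v,.098,i)[:2])
E=np.array(E,np.float32)
vx,vy,cx,cy=cv2.fitLine(E,cv2.DIST_HUBER,0,.01,.01).ravel(); print("front dir",vx,vy,"at",cx,cy, "yaw",np.degrees(np.arctan2(vy,vx)))
print("ends",pix(st[k][0],st[k][1],.098,i),pix(st[k][0],st[k][1]+st[k][3],.098,i))
H=np.zeros_like(b); H[185:245,252:277]=1
mh=H&(hsv[...,1]<60)&(hsv[...,2]>150)
ys,xs=np.where(mh)
hp=np.array([pix(u,v,.084,i)[:2] for u,v in zip(xs,ys)],np.float32)
print("handle n",len(hp),"depth z",np.median(P[mh][:,2])); bar=hp[hp[:,1]>np.percentile(hp[:,1],99)-.016]
print(cv2.minAreaRect(bar*1000),bar.min(0),bar.max(0))
img=p[130:310,190:400].copy(); img[T[130:310,190:400]]=(0,255,0); img[mh[130:310,190:400]]=(0,0,255)
cv2.imwrite("pics/c1.png",cv2.resize(np.hstack([p[130:310,190:400],img]),None,fx=1.9,fy=1.9))
```

```text
[ 276  207   77   67 2080]
front dir 0.996641 -0.08189493 at 0.46176738 0.16229422 yaw -4.6974945
ends [0.54317576 0.16809946 0.098     ] [0.3697239  0.16408619 0.098     ]
handle n 338 depth z 0.08195284616177018
((590.242431640625, 226.24432373046875), (30.145357131958008, 15.92544937133789), 1.7948213815689087) [0.5753436  0.21840422] [0.6051285  0.23467523]
```

View pics/c1.png

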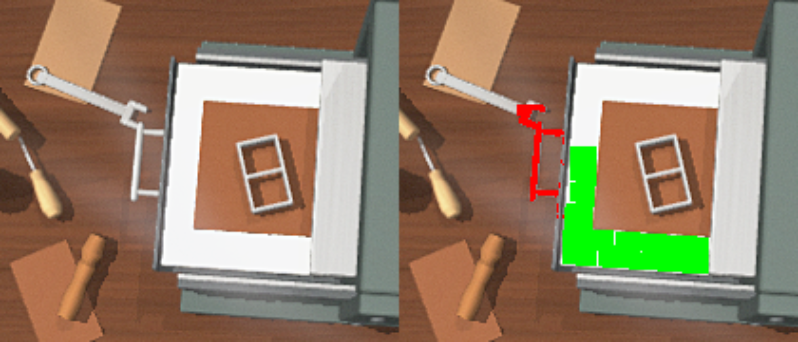

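The crop shows the single silver two-cell die on the brown leather at top-view pixel (330,222). The handle bar runs from (262,196) to (260,234), the dark front lip from (281,160) to (273,272), and the spanner's open end lies just beyond the handle at (262,189). This confirms the die and handle.

Run:
```python
from h import *
i=cams.camera_info("top"); p=cv2.imread("pics/top0.png")
g=cv2.cvtColor(p,cv2.COLOR_BGR2GRAY).astype(float); hsv=cv2.cvtColor(p,cv2.COLOR_BGR2HSV)
# bar centre per row (rows 202..228), bright ridge ; lip: brown(saturated)->dark grey transition
B=[];L=[]
for v in range(202,229,2):
    s=np.clip(g[v,254:270]-np.median(g[v,254:270]),20,None)-20; B.append(pix((s*np.arange(254,270)).sum()/s.sum(),v,.083,i)[:2])
for v in range(168,266,3):
    u=280.5-(v-160.5)*7.3/111.5
    cols=np.arange(int(u)-5,int(u)+8); sat=hsv[v,cols,1]; k=np.where(sat<70)[0]
    if len(k): L.append(pix(cols[k[0]]-.5,v,.098,i)[:2])
for n,Q in(("bar",B),("lip",L)):
    Q=np.array(Q,np.float32); vx,vy,cx,cy=cv2.fitLine(Q,cv2.DIST_HUBER,0,.005,.001).ravel(); print(n,np.degrees(np.arctan2(vy,vx)),cx,cy,len(Q))
    if n=="bar":print(Q.round(3).tolist())
for n,u,v,z in(("lipfar",280.5,160.5,.098),("lipnear",273.2,272,.098),("barfar",262.1,195.8,.083),("barnear",260,234.2,.083)): print(n,pix(u,v,z,i))
```

```text
bar -3.44084 0.5237079 0.20787267 14
[[0.5600000023841858, 0.20499999821186066], [0.5540000200271606, 0.20600000023841858], [0.5490000247955322, 0.2070000022649765], [0.5429999828338623, 0.2070000022649765], [0.5379999876022339, 0.2070000022649765], [0.5329999923706055, 0.2070000022649765], [0.5270000100135803, 0.20800000429153442], [0.5220000147819519, 0.20800000429153442], [0.5170000195503235, 0.20900000631809235], [0.5109999775886536, 0.20900000631809235], [0.5059999823570251, 0.20900000631809235], [0.5009999871253967, 0.20900000631809235], [0.4959999918937683, 0.20999999344348907], [0.49000000953674316, 0.20999999344348907]]
lip -3.8101401 0.47860816 0.17529762 33
lipfar [0.66818046 0.15940999 0.098     ]
lipnear [0.37473396 0.17132963 0.098     ]
barfar [0.5761909  0.20713568 0.083     ]
barnear [0.47388986 0.2097059  0.083     ]
```

Call:
play_rows --commands "0.5 -0.5 0 0 0 -0.5;0.92 -0.95 0 0 0 -0.73;0.92 -0.95 0 0 0 -0.73;0.92 -0.95 0 0 0 -0.73;0.92 -0.95 0 0 0 -0.73;0.92 -0.95 0 0 0 -0.73;0.92 -0.95 0 0 0 -0.73;0.92 -0.95 0 0 0 -0.73;0.92 -0.95 0 0 0 -0.73;0.92 -0.95 0 0 0 -0.73;0.92 -0.95 0 0 0 -0.73;0.92 -0.95 0 0 0 -0.73;0.4 -0.4 0 0 0 -0.22;0 0 0 0 0 0;0 0 0 0 0 0" --grip 0

```text
time_s: 1.6
tcp_pos: [0.5268, 0.2525, 0.222]
ee_rot: [[-0.062, -0.998, -0.001], [-0.998, 0.062, -0.0], [0.001, 0.001, -1.0]]
wrist_force: [-0.5, -0.8, -0.0]
gripper_width: 0.004
gripper_force: 0.0
```

Call:
play_rows --commands "0 0 -0.9 0 0 0;0 0 -1 0 0 0;0 0 -1 0 0 0;0 0 -1 0 0 0;0 0 -0.9 0 0 0;0 0 -0.47 0 0 0;0 0 0 0 0 0;-0.01 -0.2 0 0 0 0;-0.01 -0.2 0 0 0 0;-0.01 -0.2 0 0 0 0;-0.01 -0.15 0 0 0 0;-0.01 -0.15 0 0 0 0;-0.01 -0.15 0 0 0 0"

```text
time_s: 2.9
tcp_pos: [0.5256, 0.2215, 0.0649]
ee_rot: [[-0.062, -0.998, 0.001], [-0.998, 0.062, 0.002], [-0.002, -0.001, -1.0]]
wrist_force: [-0.8, 3.0, 0.1]
gripper_width: 0.004
gripper_force: 1.2
```

Run:
```python
from h import *
p,d=cams.capture("wrist"); cv2.imwrite("pics/w1.png",p)
print(r.sense()["tcp_pos"],r.sense()["wrist_force"])
```

```text
[0.52530108 0.22073866 0.0648291 ] [ 0.36372155 -0.43582855 -0.3283196 ]
```

View pics/w1.png

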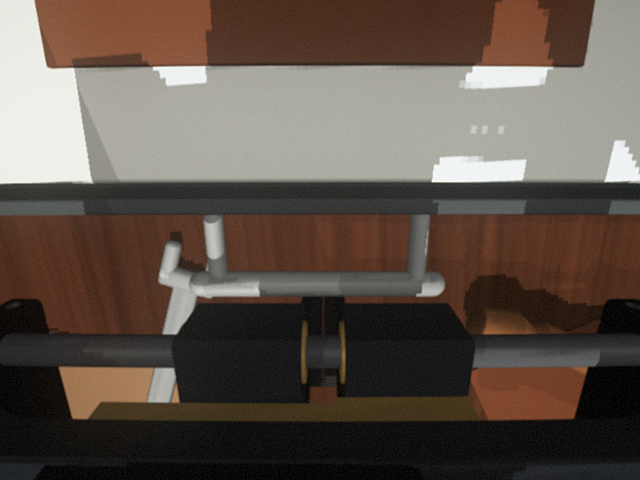

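The wrist view shows the shut fingers at (322,340) centred on the bar handle at (320,284). The spanner lies clear below at (175,280).

Call:
play_rows --commands "-0.01 -0.15 0 0 0 0;-0.012 -0.2 0 0 0 0;-0.015 -0.25 0 0 0 0;-0.015 -0.25 0 0 0 0;-0.015 -0.25 0 0 0 0;-0.015 -0.25 0 0 0 0;-0.015 -0.25 0 0 0 0;-0.015 -0.25 0 0 0 0;-0.015 -0.25 0 0 0 0;-0.015 -0.25 0 0 0 0;-0.015 -0.25 0 0 0 0;-0.012 -0.2 0 0 0 0;-0.01 -0.15 0 0 0 0;-0.008 -0.12 0 0 0 0;-0.006 -0.1 0 0 0 0"

```text
time_s: 4.45
tcp_pos: [0.5194, 0.1259, 0.0643]
ee_rot: [[-0.062, -0.998, -0.0], [-0.998, 0.062, -0.0], [0.0, 0.0, -1.0]]
wrist_force: [0.5, 2.0, 1.3]
gripper_width: 0.01
gripper_force: 1.1
```

Run:
```python
from h import *
p,d=cams.capture("top"); cv2.imwrite("pics/t2.png",p); np.save("pics/t2.npy",d)
q,d=cams.capture("scene"); cv2.imwrite("pics/s2.png",q); np.save("pics/s2.npy",d)
a=cv2.resize(p[130:310,190:400],(400,343)); b=cv2.resize(q[200:370,200:400],(400,340)); cv2.imwrite("pics/c2.png",np.hstack([a[:340],b]))
print(r.sense()["tcp_pos"],r.sense()["wrist_force"])
```

```text
[0.51862371 0.12530873 0.06405007] [-0.26075191  0.35890628 -0.68194316]
```

View pics/c2.png

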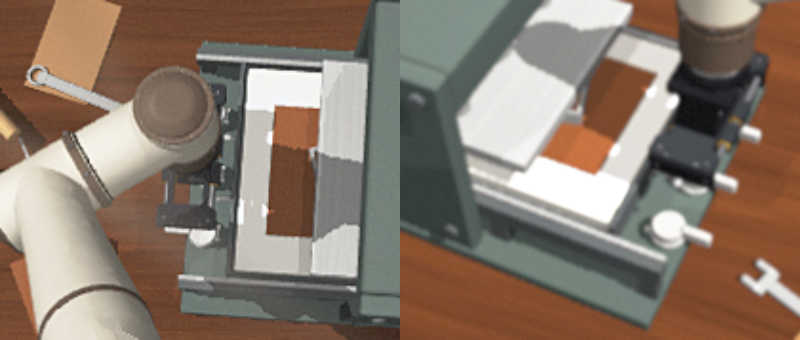

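The crop shows the tray in by about 95 mm. The die is going under the platen at top crop (315,150), and caps with silver lugs have appeared at scene crop (670,230). I keep pushing.

Call:
play_rows --commands "-0.006 -0.1 0 0 0 0;-0.01 -0.15 0 0 0 0;-0.012 -0.2 0 0 0 0;-0.012 -0.2 0 0 0 0;-0.012 -0.2 0 0 0 0;-0.012 -0.2 0 0 0 0;-0.01 -0.15 0 0 0 0;-0.006 -0.1 0 0 0 0"

```text
time_s: 5.35
tcp_pos: [0.517, 0.0866, 0.0644]
ee_rot: [[-0.062, -0.998, -0.0], [-0.998, 0.062, -0.0], [0.0, 0.0, -1.0]]
wrist_force: [-1.2, 1.8, -1.8]
gripper_width: 0.005
gripper_force: 1.1
```

Run:
```python
from h import *
i=cams.camera_info("top")
p,d=cams.capture("top"); cv2.imwrite("pics/t3.png",p); np.save("pics/t3.npy",d)
hsv=cv2.cvtColor(p,cv2.COLOR_BGR2HSV)
# rail fronts (z .086) seen in earlier crop; tops at (203,44),(180,283) crop
for u,v in((203/1.9+190,44/1.9+130),(180/1.9+190,283/1.9+130)): print(pix(u,v,.086,i))
print(pix(245/1.905+190,65/1.905+130,.098,i),pix(233/1.905+190,270/1.905+130,.098,i))
```

```text
[0.69245166 0.11753413 0.086     ]
[0.3581378  0.14263824 0.086     ]
[0.65887813 0.05904472 0.098     ] [0.37641356 0.07193652 0.098     ]
```

Call:
play_rows --commands "-0.006 -0.1 0 0 0 0;-0.006 -0.1 0 0 0 0;-0.006 -0.1 0 0 0 0;-0.006 -0.1 0 0 0 0;-0.005 -0.08 0 0 0 0;-0.004 -0.06 0 0 0 0"

```text
time_s: 6.0
tcp_pos: [0.5169, 0.075, 0.0647]
ee_rot: [[-0.063, -0.998, 0.004], [-0.998, 0.063, 0.007], [-0.007, -0.003, -1.0]]
wrist_force: [-7.2, 23.8, 1.2]
gripper_width: 0.006
gripper_force: 11.9
```

Call:
play_rows --commands "-0.004 -0.06 0 0 0 0;-0.004 -0.06 0 0 0 0;-0.004 -0.06 0 0 0 0"

```text
time_s: 6.3
tcp_pos: [0.5171, 0.0745, 0.0648]
ee_rot: [[-0.063, -0.998, 0.007], [-0.998, 0.063, 0.014], [-0.014, -0.006, -1.0]]
wrist_force: [-12.5, 44.6, 2.4]
gripper_width: 0.005
gripper_force: 21.5
```

Call:
play_rows --commands "0.015 0.25 0 0 0 0;0.03 0.5 0 0 0 0;0.03 0.5 0.3 0 0 0;0.03 0.6 0.8 0 0 0;0.03 0.6 1 0 0 0;0.03 0.6 1 0 0 0;0 0 1 0 0 0;0 0 0.6 0 0 0;0 0 0 0 0 0;0 0 0 0 0 0"

```text
time_s: 7.3
tcp_pos: [0.5205, 0.1569, 0.2056]
ee_rot: [[-0.062, -0.998, 0.0], [-0.998, 0.062, 0.0], [-0.0, -0.0, -1.0]]
wrist_force: [-0.1, 0.0, -0.3]
gripper_width: 0.004
gripper_force: 0.0
```

Run:
```python
from h import *
print(r.sense()["tcp_pos"])
i=cams.camera_info("wrist")
p,d=cams.capture("wrist"); cv2.imwrite("pics/w3.png",p); np.save("pics/w3.npy",d); np.savez("pics/w3i.npz",**i)
```

```text
[0.52045471 0.15692241 0.20556856]
```

View pics/w3.png

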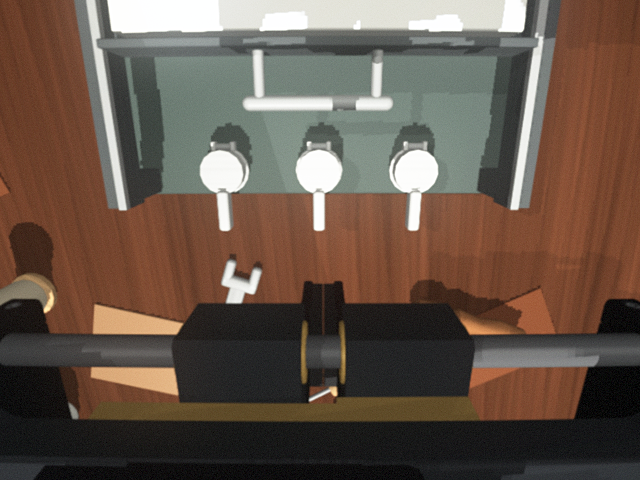

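The wrist view shows the tray home, the bar at (318,103), and three caps at (224,170), (319,170) and (414,170) with lugs pointing down to row 228. Wrist-image right is world -x, so bolt A is on the right and C on the left.

Run:
```python
from h import *
i=dict(np.load("pics/w3i.npz")); p=cv2.imread("pics/w3.png"); hsv=cv2.cvtColor(p,cv2.COLOR_BGR2HSV); d=np.load("pics/w3.npy"); P=cloud(d,i)
m=((hsv[...,1]<45)&(hsv[...,2]>150)).astype(np.uint8); m[:140]=0; m[240:]=0; m[:,:180]=0; m[:,460:]=0
n,l,st,c=cv2.connectedComponentsWithStats(m)
for k in range(1,n):
    if st[k][4]<300: continue
    M=(l==k); ys,xs=np.where(M)
    top=cv2.morphologyEx(M.astype(np.uint8),cv2.MORPH_OPEN,cv2.getStructuringElement(2,(25,25)))
    cn=max(cv2.findContours(top,0,2)[0],key=cv2.contourArea); (u,v),rad=cv2.minEnclosingCircle(cn)
    tip=xs[ys>ys.max()-15].mean(); print("cap",u,v,rad,pix(u,v,.045,i).round(4),"depthz",np.median(P[int(v)-8:int(v)+8,int(u)-8:int(u)+8,2]).round(4),"lugtip",pix(tip,ys.max()+.5,.0495,i).round(4),"z",P[ys.max()-6,int(tip),2])
print("lip",pix(103,50,.098,i),pix(540,47,.098,i),"bar",pix(318,103,.083,i))
print("base edge",pix(140,193,.018,i),pix(500,193,.018,i),"die?")
```

```text
cap 318.5 170.14285278320312 23.86248016357422 [0.5202 0.1123 0.045 ] depthz 0.0454 lugtip [0.5236 0.1654 0.0495] z 0.049855647312947456
cap 414.9707336425781 172.36866760253906 24.179519653320312 [0.4365 0.1194 0.045 ] depthz 0.0454 lugtip [0.4387 0.1707 0.0495] z 0.049504151406140624
cap 221.47755432128906 171.9459991455078 23.250818252563477 [0.6047 0.1084 0.045 ] depthz 0.0454 lugtip [0.6084 0.1601 0.0495] z 0.04900188994604956
lip [0.65834413 0.01659459 0.098     ] [0.36573356 0.03314645 0.098     ] bar [0.51667947 0.05937449 0.083     ]
base edge [0.69390596 0.12603608 0.018     ] [0.3476441  0.14779953 0.018     ] die?
```

Call:
play_rows --commands "0 -0.3 -0.5 0 0 0;0 -0.5 -0.9 0 0 0;0 -0.45 -0.9 0 0 0;0 -0.2 -0.9 0 0 0;0 0 -0.9 0 0 0;0 0 -0.6 0 0 0;0 0 -0.3 0 0 0;0 0 -0.1 0 0 0;0 0 -0.1 0 0 0;0 0 -0.08 0 0 0"

```text
time_s: 8.35
tcp_pos: [0.5212, 0.1139, 0.0475]
ee_rot: [[-0.061, -0.998, 0.001], [-0.998, 0.061, 0.001], [-0.001, -0.001, -1.0]]
wrist_force: [-0.5, -0.5, 1.3]
gripper_width: 0.004
gripper_force: 0.0
```

Call:
play_rows --commands "0 0 -0.05 0 0 0;0 0 -0.05 0 0 0"

```text
time_s: 8.55
tcp_pos: [0.5211, 0.1139, 0.0448]
ee_rot: [[-0.061, -0.998, 0.001], [-0.998, 0.061, 0.001], [-0.001, -0.001, -1.0]]
wrist_force: [-0.9, -0.0, 5.6]
gripper_width: 0.005
gripper_force: 2.3
```

Call:
play_rows --commands "0 0 -0.05 0 0 0;0 0 -0.05 0 0 0"

```text
time_s: 8.75
tcp_pos: [0.5211, 0.1138, 0.0418]
ee_rot: [[-0.061, -0.998, 0.001], [-0.998, 0.061, 0.001], [-0.001, -0.001, -1.0]]
wrist_force: [-1.6, 0.2, 4.9]
gripper_width: 0.006
gripper_force: 2.3
```

Call:
play_rows --commands "0 0 -0.05 0 0 0;0 0 -0.05 0 0 0"

```text
time_s: 8.95
tcp_pos: [0.5212, 0.1139, 0.0398]
ee_rot: [[-0.06, -0.998, 0.001], [-0.998, 0.06, -0.0], [-0.0, -0.001, -1.0]]
wrist_force: [-7.2, 1.9, 22.0]
gripper_width: 0.003
gripper_force: 11.2
```

Bolt B sank 5 mm at about 5 N, so it is the loose one. I'll tap the other two as well, lightly.

Call:
play_rows --commands "0 0 0.5 0 0 0;0 0 0.5 0 0 0;0.5 -0.04 0 0 0 0;0.9 -0.06 0 0 0 0;0.9 -0.06 0 0 0 0;0.5 -0.03 0 0 0 0;0 0 -0.3 0 0 0;0 0 -0.3 0 0 0;0 0 -0.1 0 0 0;0 0 -0.05 0 0 0;0 0 -0.05 0 0 0"

```text
time_s: 10.05
tcp_pos: [0.6032, 0.1076, 0.0448]
ee_rot: [[-0.061, -0.998, -0.002], [-0.998, 0.061, -0.001], [0.001, 0.002, -1.0]]
wrist_force: [-5.0, -0.1, 10.8]
gripper_width: 0.003
gripper_force: 5.9
```

Call:
play_rows --commands "0 0 -0.04 0 0 0;0 0 0 0 0 0"

```text
time_s: 10.25
tcp_pos: [0.6032, 0.1076, 0.0448]
ee_rot: [[-0.061, -0.998, -0.002], [-0.998, 0.061, -0.001], [0.001, 0.002, -1.0]]
wrist_force: [-6.7, -0.3, 10.7]
gripper_width: 0.004
gripper_force: 5.6
```

C is tight at 10.7 N. Next is A.

Call:
play_rows --commands "0 0 0.5 0 0 0;0 0 0.4 0 0 0;-0.6 0.04 0 0 0 0;-1 0.07 0 0 0 0;-1 0.07 0 0 0 0;-1 0.07 0 0 0 0;-1 0.07 0 0 0 0;-0.7 0.04 0 0 0 0;-0.3 0.03 -0.3 0 0 0;0 0 -0.3 0 0 0;0 0 -0.12 0 0 0;0 0 -0.05 0 0 0;0 0 -0.05 0 0 0;0 0 -0.04 0 0 0"

```text
time_s: 11.65
tcp_pos: [0.4376, 0.1198, 0.0447]
ee_rot: [[-0.061, -0.998, 0.001], [-0.998, 0.061, -0.0], [-0.0, -0.001, -1.0]]
wrist_force: [-3.3, 1.1, 12.5]
gripper_width: 0.004
gripper_force: 6.7
```

Call:
play_rows --commands "0 0 -0.05 0 0 0;0 0 0 0 0 0"

```text
time_s: 11.85
tcp_pos: [0.4376, 0.1199, 0.0445]
ee_rot: [[-0.061, -0.998, 0.001], [-0.998, 0.061, 0.0], [-0.0, -0.001, -1.0]]
wrist_force: [-4.5, 0.2, 16.4]
gripper_width: 0.006
gripper_force: 8.2
```

A is tight too (16 N, no give). I raise clear, tilt the tool back 40° and open the fingers to 24 mm in front of lug B.

Call:
play_rows --commands "0 0 0.6 0 0 0;0 0 1 0 0 0;0 0 1 0 0 0;0.4 0.3 0.3 -0.5 0.03 0;0.6 0.4 0 -0.9 0.06 0;0.6 0.4 0 -0.9 0.06 0;0.6 0.4 0 -0.9 0.06 0;0.5 0.4 0 -0.9 0.06 0;0.2 0.15 -0.2 -0.55 0.03 0;0 0 -0.5 0 0 0;0 0 -0.5 0 0 0;0 0 0 0 0 0;0 0 0 0 0 0" --grip 24

```text
time_s: 13.15
tcp_pos: [0.5236, 0.1802, 0.094]
ee_rot: [[-0.047, -0.998, -0.042], [-0.764, 0.063, -0.642], [0.643, 0.002, -0.766]]
wrist_force: [-0.6, -0.1, -0.0]
gripper_width: 0.281
gripper_force: 0.0
```

Run:
```python
from h import *
s=r.sense(); print(s["tcp_pos"],s["ee_rot"][:,2],s["joints"].round(0)); i=cams.camera_info("wrist")
p,d=cams.capture("wrist"); cv2.imwrite("pics/w4.png",p)
tz=s["ee_rot"][:,2]
print(proj([[.5234,.1563,.0445],[.5244,.1674,.0445],s["tcp_pos"],s["tcp_pos"]+.05*tz],i).round(0).tolist())
```

```text
[0.52355771 0.18016193 0.09404729] [-0.04208498 -0.64174011 -0.7657666 ] [ 48.  35. -17.  25. -73. -66.]
[[319.0, 283.0], [318.0, 300.0], [320.0, 302.0], [321.0, 265.0]]
```

View pics/w4.png

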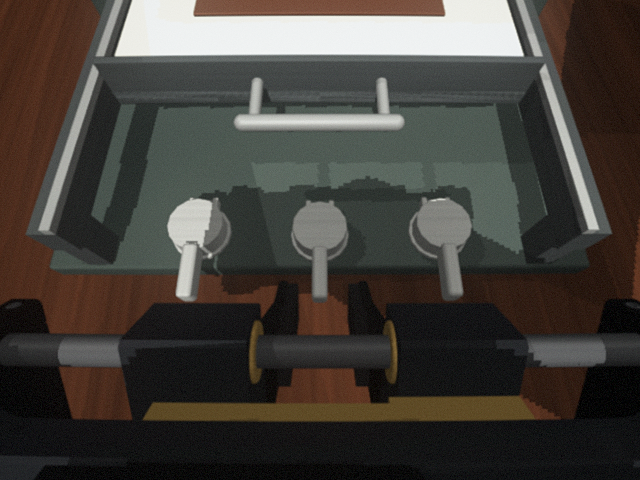

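The wrist view shows all caps shut. Lug B's tip is at (319,298), midway between the open fingers at (290,300) and (362,300), and the die's leather is home at the top. I reach over the lug and close.

Call:
play_rows --commands "0 0 -0.5 0 0 0;0 0 -0.42 0 0 0;0 -0.2 -0.25 0 0 0;0 -0.25 -0.3 0 0 0;0 -0.25 -0.3 0 0 0;0 -0.2 -0.25 0 0 0;0 -0.13 -0.18 0 0 0;0 0 0 0 0 0"

```text
time_s: 14.0
tcp_pos: [0.5232, 0.1491, 0.0269]
ee_rot: [[-0.046, -0.998, -0.043], [-0.763, 0.063, -0.643], [0.644, 0.003, -0.765]]
wrist_force: [-0.2, 0.6, 0.2]
gripper_width: 0.277
gripper_force: 0.0
```

Call:
play_rows --commands "0 0 0 0 0 0;0 0 0 0 0 0;0 0 0 0 0 0;0 0 0 0 0 0;0 0 0 0 0 0;0 0 0 0 0 0" --grip 0

```text
time_s: 14.6
tcp_pos: [0.524, 0.1507, 0.0278]
ee_rot: [[-0.046, -0.998, -0.04], [-0.765, 0.062, -0.642], [0.643, 0.001, -0.766]]
wrist_force: [0.0, 0.8, 0.7]
gripper_width: 0.11
gripper_force: 30.0
```

Run:
```python
from h import *
from scipy.spatial.transform import Rotation as R
s=r.sense(); c=s["tcp_pos"]; print(c,s["gripper_width"]*87)
B=np.array([.5207,.1133]); ya=np.array([.998,-.062,0]); xa=np.array([-.062,-.998,0])
h=np.array([*B,0])+.021*xa+np.array([0,0,.0275])  # pin, sunk 5 mm
prev=c
n=14; A=np.radians(60)*np.r_[.02,.07,.14,.22,.30,.38,.47,.56,.65,.74,.83,.91,.97,1]
a0=0
for a in A:
    q=h+R.from_rotvec(ya*a).apply(c-h); u=np.r_[(q-prev)/.03,ya*(a-a0)/.15]; print(u.round(2)); prev=q;a0=a
print(prev)
```

```text
[0.52399822 0.15072233 0.02778647] 9.578783093052436
[-0.   -0.    0.04  0.14 -0.01  0.  ]
[-0.   -0.01  0.1   0.35 -0.02  0.  ]
[-0.   -0.02  0.14  0.49 -0.03  0.  ]
[-0.   -0.03  0.16  0.56 -0.03  0.  ]
[-0.   -0.04  0.16  0.56 -0.03  0.  ]
[-0.   -0.06  0.15  0.56 -0.03  0.  ]
[-0.   -0.08  0.17  0.63 -0.04  0.  ]
[-0.01 -0.1   0.16  0.63 -0.04  0.  ]
[-0.01 -0.11  0.15  0.63 -0.04  0.  ]
[-0.01 -0.12  0.14  0.63 -0.04  0.  ]
[-0.01 -0.14  0.12  0.63 -0.04  0.  ]
[-0.01 -0.13  0.1   0.56 -0.03  0.  ]
[-0.01 -0.1   0.07  0.42 -0.03  0.  ]
[-0.   -0.05  0.03  0.21 -0.01  0.  ]
[0.5221678  0.12125847 0.07834951]
```

Call:
play_rows --commands "0 0 0.04 0.14 -0.01 0;0 -0.01 0.1 0.35 -0.02 0;0 -0.02 0.14 0.49 -0.03 0;0 -0.03 0.16 0.56 -0.03 0;0 -0.04 0.16 0.56 -0.03 0;0 -0.06 0.15 0.56 -0.03 0;0 0 0 0 0 0"

```text
time_s: 15.3
tcp_pos: [0.524, 0.1453, 0.0514]
ee_rot: [[-0.062, -0.998, -0.02], [-0.955, 0.065, -0.288], [0.289, 0.001, -0.957]]
wrist_force: [-2.4, 4.7, -1.4]
gripper_width: 0.113
gripper_force: 30.0
```

Call:
play_rows --commands "0 -0.08 0.17 0.63 -0.04 0;-0.01 -0.1 0.16 0.63 -0.04 0;-0.01 -0.11 0.15 0.63 -0.04 0;-0.01 -0.12 0.14 0.63 -0.04 0;-0.01 -0.14 0.12 0.63 -0.04 0;-0.01 -0.13 0.1 0.56 -0.03 0;0 0 0 0 0 0"

```text
time_s: 16.0
tcp_pos: [0.5227, 0.1245, 0.0754]
ee_rot: [[-0.063, -0.998, 0.012], [-0.964, 0.064, 0.257], [-0.257, 0.004, -0.966]]
wrist_force: [0.2, 5.5, 1.4]
gripper_width: 0.11
gripper_force: 30.0
```

Call:
play_rows --commands "-0.01 -0.1 0.07 0.42 -0.03 0;0 -0.06 0.03 0.25 -0.01 0;0 0 0 0 0 0;0 0 0 0 0 0"

```text
time_s: 16.4
tcp_pos: [0.5221, 0.1205, 0.078]
ee_rot: [[-0.056, -0.998, 0.017], [-0.936, 0.058, 0.348], [-0.349, 0.003, -0.937]]
wrist_force: [1.5, 1.9, 1.5]
gripper_width: 0.11
gripper_force: 30.0
```

Run:
```python
from h import *
s=r.sense(); print(s["tcp_pos"],s["wrist_force"],s["gripper_width"]*87)
i=cams.camera_info("wrist");p,d=cams.capture("wrist"); q,_=cams.capture("scene")
P=cloud(d,i); B=np.array([.5207,.1133]);xa=np.array([-.062,-.998]);ya=np.array([.998,-.062])
X=(P[...,:2]-B)@xa;Y=(P[...,:2]-B)@ya;Z=P[...,2]
for n,y in(("A",-.0845),("C",.0845)):
    m=(abs(Y-y)<.012)&(abs(X)<.012)&(d>0); print(n,m.sum(),np.median(Z[m]) if m.any() else 0)
cv2.imwrite("pics/c5.png",np.hstack([cv2.resize(p,(400,400)),cv2.resize(q[200:350,200:400],(400,400))]))
```

```text
[0.52212881 0.12050313 0.07804277] [1.48066263 1.90432745 1.45433282] 9.546813792335874
A 1460 0.04500152865765299
C 1483 0.045003633373353495
```

View pics/c5.png

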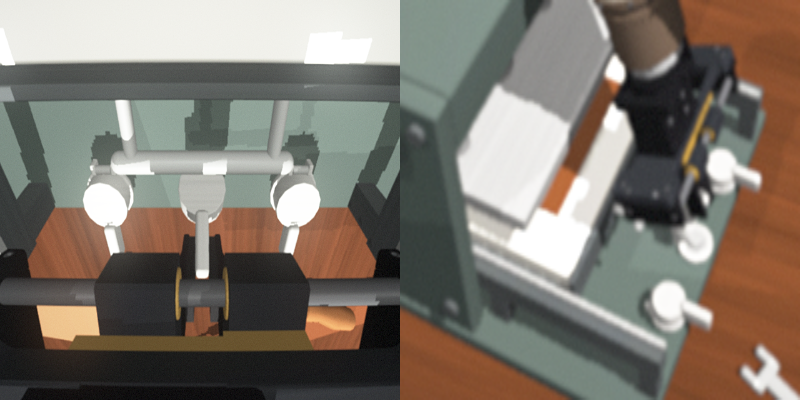

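The wrist view shows cap B tilted up with its lug between the pads at (202,245), while A and C are shut. Their tops measure 45 mm. The scene crop shows bolt B's head bare at (695,242) and the tray home. I'm handing in.

```bash
python3 -c "
from station import r
print(r.finish_job())"
```

```text
the job is handed in; nothing more can be done
None
```

The job is handed in: the tray was pushed to its stop, bolt B sank 5 mm under the tap while A and C held firm, and the gripper is holding cap B open at about 60°. The die rode in under the platen, so I couldn't see it lying flat at the end.

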